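Load the spin-dry peg and hold the drive tensioner

ROBOT

A 6-joint arm with a two-finger parallel gripper is mounted at the origin on a cart in front of the work surface, level with it; the furniture and walls round the work are solid. World frame = base frame: x ahead of the robot, y to its left, z up, the work surface at z = 0. Lengths are in mm, angles in rad, forces in N, time in s.
With the tool pointing down it reaches from about 400 to 825 mm from the base axis. Payload 7 kg.
Tool frame: the origin (TCP) lies midway between the tips of the shut fingers; the grasp point (between the pads) lies 19 mm behind it (arm.grasp_offset is the distance from the TCP to the grasp point, in mm); z points along the fingers, y is the direction in which the jaws open and shut (so a half turn about z gives the same grasp; the last joint's range is limited). The gripper opens to 85 mm and grips with 20 to 120 N. Pads are 22 mm wide; open, the fingers measure 114 mm over their backs; the gripper's body (76 mm by 85 mm) begins 54 mm behind the grasp point. The pads swing forward as they close: fully open they stand 13 mm farther back than shut.
Start: joints at [-0.968, 0.359, 0.012, 0, -1.224, -0.288], TCP at [208.971, -641.815, 231.302] pointing down, gripper open.
Joint ranges: [-3.07, 3.07], [-1.43, 2.12], [-1.02, 1.25], [-3.03, 1.67], [-3.05, -0], [-3.03, 3.03]. Speed limits (rad/s): [2.39, 2.39, 3.01, 3.14, 3.14, 3.14].

INTERFACE

Orientations are given as a unit quaternion [x, y, z, w].
In Python, from station import arm gives the robot as it stands. The module is installed in compiled form; this text tells all that it offers.
- The arm moves only by the tool step_arm, never from a script. Its argument "targets" is a list of rows, each a list of 7 numbers: the turn, a rotation vector about the tool's x, y, z normalised to -1 to 1, where 1 is 90 degrees, then the shift along the tool's x, y, z normalised to -1 to 1, where 1 is 150 mm, then the finger opening in mm, from 0 to 85.4. In form: [[wx, wy, wz, tx, ty, tz, grip], ...]. A call has 1 to 20 rows; each row is the pose to reach, as a shift and turn from the pose commanded when the call began, along the tool's axes at that moment; what a row does not reach only later rows make up. A row lasts 1/12 s, in which the tool goes at most 41.7 mm and 7.16 degrees, less where a joint would pass 70% of its speed; a pose out of reach is approached as far as the arm can. A call with a number of a shift or a turn outside -1 to 1 is refused whole. A call with a gripper value outside its range is refused whole. The fingers move at their own pace and stop on an object; "grip_force" is the grip in N (left out, the last holds). Time passes only in rows, so rows that repeat a pose let the fingers close. It gives the time, the measured TCP pose, the force and the opening at its end, in the units of the state.
- arm.observe(): the state, without advancing time (a new reading comes with each control period).
- arm.get_image(name): name is "scene" or "top" or "wrist"; returns (picture, depth): 480x640x3 uint8, red, green, blue; 480x640 float32, mm along the optical axis (not along the pixel's ray), 0 where there is no reading.
- arm.get_calibration(name): a dict with "mtx" (3x3 intrinsics, pixels), "distortion" ([k1, k2, p1, p2, k3] as OpenCV has them; the pictures are not rectified), "rvec" (rotation vector, rad) and "tvec" (3), from world to camera coordinates, as OpenCV has them. Camera axes: x right, y down, z forward; pixel columns grow to the right and rows downward; lengths in mm; the calibration is good to about 2 mm. A picture is of the moment at which its call begins: read the wrist's pose just before it. get_calibration takes no time and is no camera call; for the wrist camera it gives the pose at the moment of the call.
- arm.finish_job(): hands the job in, once; it reports no verdict.
Trained networks look in the newest picture that a camera, given by its name, has taken for a name from the list of things; names that differ only in an ending like _2 or _b are one class to them, and where a whole thing is asked for, a point or a joint stands for the part that bears it (a point fixed in the world has none). Each returns a list of dicts, best first, with "score" (0 to 1); they miss things now and then, are a little off and sometimes report something else, mostly with a low value. They report only what shows in the picture. A call takes as long as a camera call.
- arm.find_in(camera, query): "pixel" ([column, row] in pixels, amid what is visible of it).
The state is a dict: "time": time; "qpos": joint angles; "qd": joint speeds; "joint_torque": joint torques, N m; "tcp_pos": TCP position; "tool_rot": TCP orientation; "force": force on the tool from outside, world axes, zero at the start; "ft_torque": the same for the moment, N m; "width": finger opening in mm.
Only numpy, scipy, OpenCV 4.12 (cv2) and the standard library are available. Lean on these libraries where they do the work, as an engineer would, in place of code of your own. Each camera call takes 0.05 s, during which the arm holds its last target.

TASK

Take the washed glass beaker off the wire draining rest, set it upside down over the drying peg so that its rim sits flat on the drum, and let go of it. Then push the red sprung tensioner arm by its black thumb tab back past the ratchet click, on until its pointer stands in the green band, and hold it there against its spring: finish while still holding it, and do not let go. Leave the small jar, bottle and timer standing where they are.

Things in the scene. Friction and masses are not known exactly. Their poses are not given: they have to be found in the camera images.
- beaker_mid (a point): clear glass beaker, open at one end, outside diameter 54, height 70, wall about 3, about 60 g; the point is its centre, half-way up on its axis. Its z axis runs from its closed bottom to its open mouth. It starts lying in the wire rest, mouth 40 degrees below level, centre 75 above the worktop; its sides are free to be gripped across the diameter.
- drain_rest: wire draining rest: two parallel steel wires (14 either side of the middle, under the beaker) on a grey foot 125 x 75 x 8, fixed. Origin: centre of the underside, straight below the beaker's centre. The beaker's mouth points to this body's -x side (roughly to the robot), its closed bottom to +x and up.
- peg_top (a point): tip of the blue upright drying peg, 83 above the worktop; peg diameter 30, tapering over its top 17; it stands 45 above the flat top (38 above the worktop, diameter 72) of a drum on the white spin-dry stand, which is fixed. A beaker seated on it has its rim on the drum top and its centre 73 above the worktop. The stand's white base plate is 185 x 295 x 12.
- pivot_axis (a point): point on the vertical pivot axis of the tensioner arm, 65 above the worktop (the steel pin itself ends at 44). The thumb tab moves round this axis at radius 130.
- thumb_tab (a point): centre of the black upright thumb tab near the free end of the red tensioner arm, 64 above the worktop: 12 thick in the push direction, 40 wide along the arm, 64 high, top at 96; arm bar below it at 23 to 33. It moves on an arc about pivot_axis, counter-clockwise seen from above (at first mostly away from the robot); push its flat face that looks to the robot.
- tension_arm (a joint): arm angle in rad: 0 at rest, grows as the tab is pushed; end stop 0.75. Spring: about 3 N at the tab at 0, 8 N at 0.56, a little more while the pawl climbs the tooth. The brass pawl clicks in at about 0.40 (black tick on the scale); let go past that, the arm falls back only to 0.38. The green band beyond the tab, for the arm's black pointer, runs from 0.46 to 0.66.
- stain_jar: small jar with a red lid, 62 diameter, 60 high, standing right of the stand; origin at the centre of its underside; to be left alone
- bench_timer: light grey bench timer 62 x 66 x 20, lying to the right; origin at the centre of its underside; to be left alone
- reagent_small: small bottle with a blue cap, 46 diameter, 96 high, behind the stand; origin at the centre of its underside; to be left alone

How it is judged (in metres and radians):
On the way, in this order (a step that is already met when the one before it is completed fails the run):
1. the beaker stands upside down over the peg, rim on the drum, let go (horizontal distance between beaker_mid and peg_top below 0.012 m and angle between beaker_mid's own z axis and vertical above 3.02 rad and height (world z) of beaker_mid below 0.078 m and contact force between the fingers and beaker below 0.1 N), for 0.2 s.
2. the tensioner arm is pushed past its click (value of joint tension_arm above 0.43 rad), for 0.1 s.
At the end, for the whole second after the job is handed in: The tensioner arm is held still by the robot between 0.46 and 0.66 rad (pointer in the green band) pressing on it with more than 2 N; the beaker stands upside down on the drum, within 12 mm of the peg's axis and 0.12 rad of upright, centre below 78 mm, not touched by the robot (all of step 1 and value of joint tension_arm between 0.46 and 0.66 rad and velocity of joint tension_arm between -0.1 and 0.1 rad/s and contact force between any of the fingers, the arm and tension_arm above 2 N and contact force between the arm and beaker below 0.1 N); the arm keeps its last pose, push and grip.
It fails at once if the jar, timer or bottle is pushed more than 20 mm or knocked over (distance of any of stain_jar, bench_timer, reagent_small from where it was at the start of the episode above 0.02 m or angle between any of stain_jar, reagent_small's own z axis and vertical above 0.5 rad).
It also fails if it takes over 54 s, if anything falls off the work surface, if the arm or the gripper's body presses on something with over 40 N, if the wrist force passes 120 N, or if a joint passes its speed limit or range.

## Working session

There is one attempt and no reset: what is moved stays moved. The work goes in short steps, Python scripts to look and compute and a tool call to move; the robot and the scene stay as the last step left them, time stands still between calls to the robot, and variables do not carry over. Pictures are saved under pics/ and viewed, and the job is handed in when it is done.

Besides the shell and the picture viewer there is one more tool, called after "Emit:" in YAML: its name, and indented under it one key for each argument. step_arm: Moves the arm, as the interface text tells. Its arguments: {"type":"object","properties":{"targets":{"type":"array","items":{"type":"array","items":{"type":"number"}}},"grip_force":{"type":"number"}},"required":["targets"]}

```bash
mkdir -p pics; cat > h.py <<'E'
import numpy as np, cv2
from station import arm
def cal(n):
    c=arm.get_calibration(n); R=cv2.Rodrigues(np.array(c['rvec'],float))[0]
    return np.array(c['mtx'],float),np.array(c['distortion'],float),R,np.array(c['tvec'],float).ravel()
def ray(c,px):
    K,D,R,t=c; u=cv2.undistortPoints(np.array([[px]],float),K,D)[0,0]
    return R.T@np.array([u[0],u[1],1.]), -R.T@t
def atz(c,px,z):
    d,o=ray(c,px); return o+d*(z-o[2])/d[2]
def atd(c,px,dep):
    d,o=ray(c,px); return o+d*dep
def proj(c,P):
    K,D,R,t=c; return cv2.projectPoints(np.array(P,float).reshape(-1,1,3),cv2.Rodrigues(R)[0],t,K,D)[0].reshape(-1,2)
def save(n,im): cv2.imwrite('pics/'+n+'.png',im[:,:,::-1])
E
python3 - <<'E'
from h import *
np.set_printoptions(precision=1,suppress=True)
for n in ['scene','top']:
    im,d=arm.get_image(n); save(n+'0',im); np.save(n+'d.npy',d)
    c=cal(n)
    print(n,'cam pos',-c[2].T@c[3])
    for q in ['beaker_mid','drain_rest','peg_top','pivot_axis','thumb_tab','stain_jar','bench_timer','reagent_small']:
        for r in arm.find_in(n,q)[:2]:
            p=r['pixel']; dd=d[int(p[1]),int(p[0])]
            print(q,round(r['score'],2),np.array(p),dd,atd(c,p,dd))
s=arm.observe(); print(s)
E
```

```text
scene cam pos [ 78.1 827.4 528.8]
drain_rest 0.88 [276.  363.9] 814.0065 [444.8 272.5   6. ]
peg_top 0.55 [305.2 279. ] 1087.1011 [548.1 -14.9  18.8]
pivot_axis 0.56 [303.4 275.6] 1091.8984 [555.6 -19.3  23.9]
thumb_tab 0.74 [330.7 263.7] 1146.278 [ 525.5 -104.    27.7]
stain_jar 0.95 [390.3 235.7] 1275.8433 [ 446.  -314.5   46.4]
bench_timer 0.75 [409.7 233.3] 1378.1571 [ 425.3 -436.5   15.8]
bench_timer 0.56 [190.1 279.5] 995.81946 [729.5 176.2  54.5]
top cam pos [ 463.2  -90.5 1396.2]
beaker_mid 0.9 [186.8 289.1] 1289.07 [461.3 259.3 108.8]
drain_rest 0.6 [202.5 285.6] 1390.3573 [470.4 246.5   7.7]
peg_top 0.55 [320.5 247.9] 1369.0736 [567.4 -56.5  31.5]
pivot_axis 0.8 [322.9 244. ] 1388.881 [578.9 -62.1  12.4]
thumb_tab 0.68 [320.3 252.2] 1369.6665 [556.6 -56.   30. ]
stain_jar 0.58 [435.7 293.3] 1329.9233 [ 455.3 -341.    56.3]
stain_jar 0.36 [237.9 177.9] 1321.8367 [732.7 144.9  96.2]
bench_timer 0.82 [475.8 300.9] 1365.5674 [ 436.6 -449.1   17.1]
reagent_small 0.93 [238.7 177.9] 1330.0292 [734.3 144.4  88.1]
reagent_small 0.25 [435.4 294. ] 1325.8665 [ 453.6 -339.5   60.3]
{'time': 0.9, 'qpos': array([-1. ,  0.4,  0. , -0. , -1.2, -0.3]), 'qd': array([ 0.,  0., -0.,  0., -0., -0.]), 'joint_torque': array([ -0. , -58.3,  29.4,   6.9,  -0. ,  -0. ]), 'tcp_pos': array([ 209. , -641.8,  231.3]), 'tool_rot': array([-0.2,  1. , -0. ,  0. ]), 'force': array([-1.4, -0.7, -0. ]), 'ft_torque': array([ 0.,  0., -0.]), 'width': 85.45871967576745}
```

View pics/top0.png

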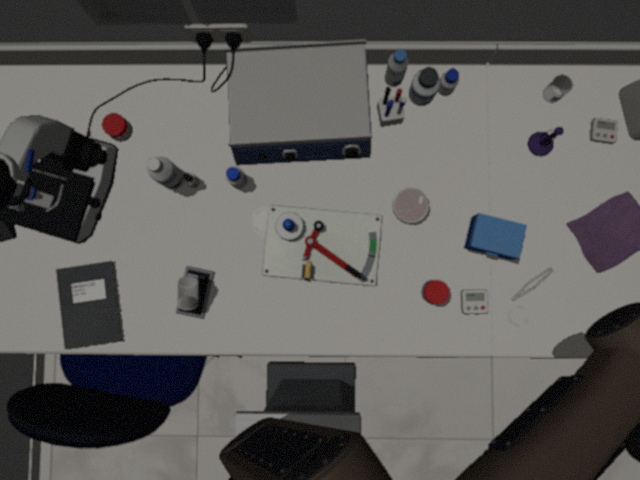

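View pics/scene0.png

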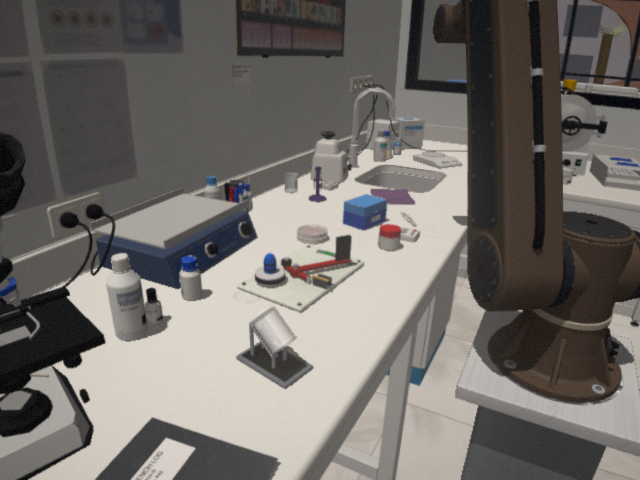

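```bash
python3 - <<'E'
import cv2
im=cv2.imread('pics/top0.png')
cv2.imwrite('pics/top0c.png',cv2.resize(im[170:340,130:400],None,fx=2.9,fy=2.9,interpolation=cv2.INTER_CUBIC))
im=cv2.imread('pics/scene0.png')
cv2.imwrite('pics/scene0c.png',cv2.resize(im[210:430,180:440],None,fx=2.7,fy=2.7,interpolation=cv2.INTER_CUBIC))
E
```

```text
(no output)
```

View pics/top0c.png

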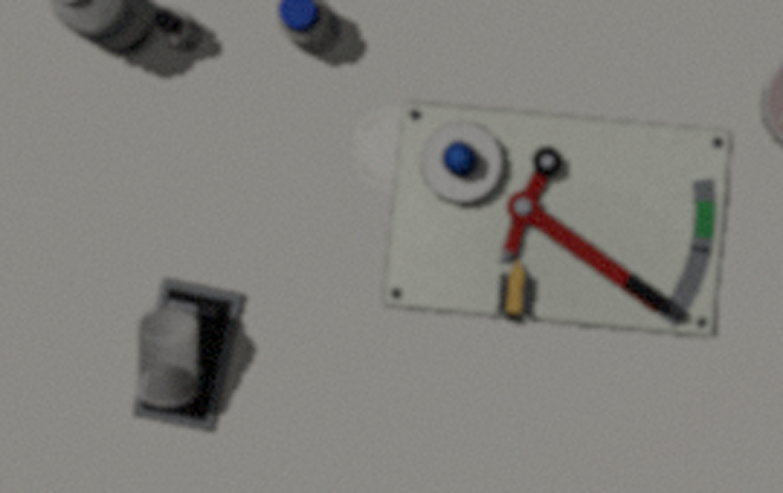

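View pics/scene0c.png

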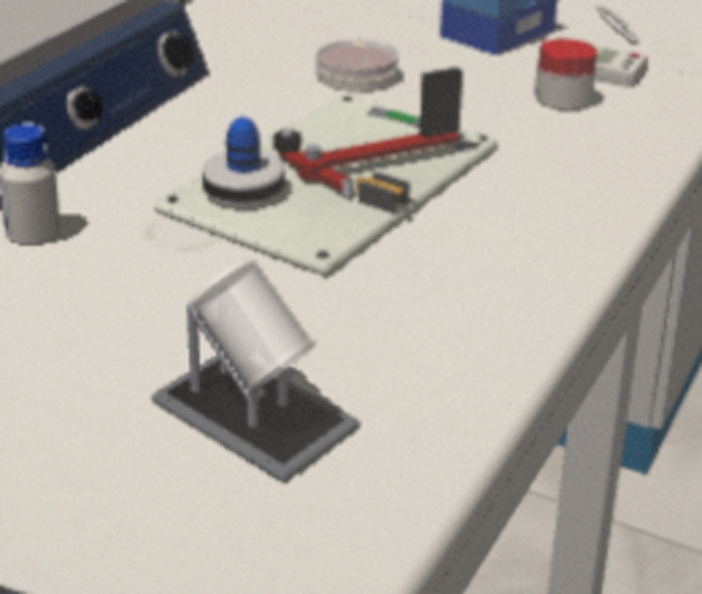

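```bash
python3 - <<'E'
from h import *
np.set_printoptions(precision=1,suppress=True)
c=cal('top'); f=lambda x,y:(130+x/2.9-.33,170+y/2.9-.33)
foot=[atz(c,f(*p),8)[:2] for p in [(164,277),(245,295),(215,430),(135,412)]]
print('foot',foot,np.mean(foot,0))
print('plate',[atz(c,f(*p),12)[:2] for p in [(407,102),(731,130),(715,335),(385,307)]])
print('peg',atz(c,f(460,157),80),'drum',atz(c,f(463,164),38))
print('pivot',atz(c,f(523,207),44),'knob',atz(c,f(547,160),40))
print('tab ends top',atz(c,f(628,281),96),atz(c,f(684,315),96))
d=np.load('topd.npy')
for p in [(547,160),(523,207),(460,157),(655,298),(463,190),(515,290)]:
    u=f(*p); print(p,atd(c,u,d[int(round(u[1])),int(round(u[0]))]))
s=cal('scene'); f2=lambda x,y:(180+x/2.7-.33,210+y/2.7-.33)
print('scene foot',[atz(s,f2(*p),8)[:2] for p in [(155,396),(287,475),(358,424)]])
print('scene peg',atz(s,f2(242,122),82),'tab top',atz(s,f2(423,78),96),atz(s,f2(462,70),96))
# plate
E
python3 -c "
from station import arm; print(arm.grasp_offset)"
```

```text
foot [array([522.5, 289.9]), array([507. , 217.2]), array([388., 241.]), array([403.1, 312.4])] [455.2 265.1]
plate [array([679.7,  75.3]), array([ 655.9, -212.8]), array([ 474.6, -198.5]), array([497.2,  92. ])]
peg [622.4  21.6  80. ] drum [621.4  22.5  38. ]
pivot [583.5 -30.4  44. ] knob [625.  -50.7  40. ]
tab ends top [ 517.9 -120.1   96. ] [ 490.2 -166.4   96. ]
(547, 160) [624.6 -50.8  42.9]
(523, 207) [583.5 -30.4  43.7]
(460, 157) [621.9  21.3  83.8]
(655, 298) [ 503.9 -142.4   98.8]
(463, 190) [598.1  21.8  42.9]
(515, 290) [512.5 -23.1  23.1]
scene foot [array([516. , 292.4]), array([398. , 314.4]), array([383.8, 249. ])]
scene peg [619.6  28.7  82. ] tab top [ 515.7 -109.6   96. ] [ 493.3 -145.6   96. ]
18.700000000000003
```

```bash
cat >> h.py <<'E'
from scipy.spatial.transform import Rotation as Ro
def mk(yaw,tilt,cur):
    "tool z = down, tilted by tilt deg forward(+) along heading yaw deg; y axis horizontal, sign nearest current"
    u=np.array([np.cos(np.radians(yaw)),np.sin(np.radians(yaw)),0]); t=np.radians(tilt)
    z=u*np.sin(t)-np.array([0,0,np.cos(t)]); best=None
    for sg in (1,-1):
        y=sg*np.array([-u[1],u[0],0]); x=np.cross(y,z); R=Ro.from_matrix(np.c_[x,y,z])
        if best is None or (cur.inv()*R).magnitude()<(cur.inv()*best).magnitude(): best=R
    return best
def go(pos,yaw=None,tilt=0,n=None,R=None):
    s=arm.observe(); cur=Ro.from_quat(s['tool_rot']); p=np.array(s['tcp_pos'])
    if R is None: R=mk(yaw,tilt,cur)
    rv=(cur.inv()*R).as_rotvec()/(np.pi/2); t=cur.inv().apply(np.array(pos)-p)/150
    d=np.linalg.norm(t)*150
    print('turn',np.round(rv,4),'shift',np.round(t,4),'rows>=',np.ceil(max(d/41.7,np.degrees(np.linalg.norm(rv)*np.pi/2)/7.16)))
    return R
E
python3 - <<'E'
from h import *
np.set_printoptions(precision=4,suppress=True)
s=arm.observe(); print(Ro.from_quat(s['tool_rot']).as_matrix())
go([480,-200,250],-11.2,0)
E
```

```text
[[-0.9509 -0.3096  0.    ]
 [-0.3096  0.9509 -0.    ]
 [-0.     -0.     -1.    ]]
turn [-0.      0.      0.3248] shift [-2.6301  2.2412 -0.1245] rows>= 13.0
```

Emit:
step_arm:
  targets:
    - [0,0,0,-0.25,0.22,0,85]
    - [0,0,0,-0.5,0.43,0,85]
    - [0,0,0,-0.75,0.64,-0.05,85]
    - [0,0,0,-1,0.85,-0.1,85]
    - [0,0,0,-1,0.85,-0.1,85]

```text
time: 1.32
tcp_pos: [313.1, -471.9, 246.9]
tool_rot: [-0.157, 0.988, -0.0, 0.0]
force: [1.1, -0.7, -0.7]
width: 84.9
```

Emit:
step_arm:
  targets:
    - [0,0,0,-0.25,0.22,0,85]
    - [0,0,0,-0.5,0.43,0,85]
    - [0,0,0,-0.75,0.64,0,85]
    - [0,0,0,-1,0.85,0,85]
    - [0,0,0,-1,0.85,0,85]

```text
time: 1.73
tcp_pos: [416.4, -304.0, 246.8]
tool_rot: [-0.157, 0.988, -0.0, 0.001]
force: [0.1, -0.4, -0.4]
width: 85.3
```

```bash
python3 - <<'E'
from h import *
s=arm.observe(); print(s['tcp_pos'],s['qpos'],s['time'])
go([480,-200,250],-11.2,0)
go([480,0,250],-11.2,0)
E
```

```text
[ 416.40976226 -303.9891956   246.78819295] [-2.49552338e-01  8.34686280e-02 -3.11030069e-01 -1.98134988e-04
 -1.17508006e+00 -1.00545225e+00] 1.7333
turn [-1.000e-04  8.000e-04  3.254e-01] shift [-0.6183  0.5274 -0.021 ] rows>= 5.0
turn [-1.000e-04  8.000e-04  3.254e-01] shift [-1.0323  1.7948 -0.0211] rows>= 8.0
```

Emit:
step_arm:
  targets:
    - [0,0,0.07,-0.15,0.25,0,85]
    - [0,0,0.14,-0.3,0.5,0,85]
    - [0,0,0.21,-0.45,0.7,0,85]
    - [0,0,0.28,-0.6,0.9,0,85]
    - [0,0,0.325,-0.7,1,0,85]
    - [0,0,0.325,-0.7,1,0,85]

```text
time: 2.23
tcp_pos: [470.7, -127.1, 246.8]
tool_rot: [0.1, 0.995, 0.0, 0.001]
force: [0.4, 0.4, -0.5]
width: 85.0
```

```bash
python3 - <<'E'
from h import *
s=arm.observe(); print(s['tcp_pos'],s['qpos'],s['time'])
go([470,130,250],-11.2,0)
E
```

```text
[ 470.7199547  -127.0575917   246.76306036] [ 1.40451321e-01  3.38104683e-02 -3.64806764e-01 -2.83515085e-04
 -1.17022507e+00 -1.91065661e+00] 2.2333
turn [ 0.0006  0.0011 -0.0026] shift [ 0.3443  1.6788 -0.0207] rows>= 7.0
```

Emit:
step_arm:
  targets:
    - [0,0,-0.2,0.1,0.3,0,85]
    - [0,0,-0.3,0.15,0.6,0,85]
    - [0,0,-0.5,0.25,0.8,0,85]
    - [0,0,-0.6,0.3,0.9,0,85]
    - [0,0,-0.8,0.34,1,0,85]
    - [0,0,-1,0.34,1,0,85]
    - [0,0,-1,0.34,1,0,85]
    - [0,0,-1,0.34,1,0,85]
    - [0,0,-1,0.34,1,0,85]
    - [0,0,-1,0.34,1,0,85]
    - [0,0,-1,0.34,1,0,85]
    - [0,0,-1,0.34,1,0,85]
    - [0,0,-1,0.34,1,0,85]

```text
time: 3.32
tcp_pos: [447.8, 25.7, 246.5]
tool_rot: [-0.637, 0.771, -0.0, 0.0]
force: [-0.3, -0.2, -0.2]
width: 84.8
```

Emit:
step_arm:
  targets:
    - [0,0,-1,0,0,0,85]
    - [0,0,-1,0,0,0,85]
    - [0,0,-1,0,0,0,85]
    - [0,0,-1,0,0,0,85]
    - [0,0,-1,0,0,0,85]
    - [0,0,-1,0,0,0,85]
    - [0,0,-1,0,0,0,85]
    - [0,0,-1,0,0,0,85]
    - [0,0,-1,0,0,0,85]
    - [0,0,-1,0,0,0,85]
    - [0,0,-1,0,0,0,85]
    - [0,0,-1,0,0,0,85]
    - [0,0,-1,0,0,0,85]

```text
time: 4.4
tcp_pos: [447.8, 25.7, 246.5]
tool_rot: [0.996, -0.094, 0.0, -0.0]
force: [-0.1, -0.0, -0.0]
width: 85.0
```

```bash
python3 - <<'E'
from h import *
s=arm.observe(); print(s['tcp_pos'],s['qpos'],s['time'])
go([490,150,260],-11.2,0)
im,d=arm.get_image('wrist'); save('w1',im)
E
```

```text
[447.84265805  25.6875124  246.48659072] [ 4.99136511e-01 -3.62441942e-02 -4.35521383e-01  4.13571791e-05
 -1.17108429e+00  8.83059779e-01] 4.4
turn [-0.0002 -0.0002  0.0044] shift [ 0.1207 -0.8668 -0.0898] rows>= 4.0
```

View pics/w1.png

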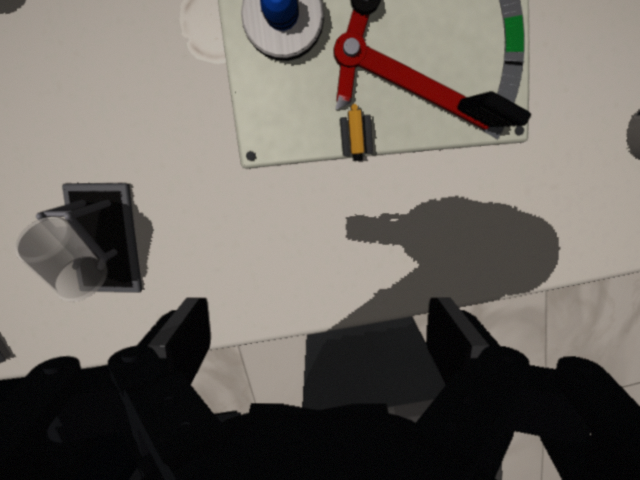

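```bash
python3 - <<'E'
from h import *
np.set_printoptions(precision=1,suppress=True)
c=cal('wrist'); print(-c[2].T@c[3])
print('foot',[atz(c,p,8)[:2] for p in [(64,184),(130,183),(142,291)]])
print('drum L R bottom',[atz(c,p,38) for p in [(243,20),(324,20),(283,56)]])
print('pivot',atz(c,(352,46),44))
print('tab top',[atz(c,p,96) for p in [(530,108),(492,93)]])
print('tab bottom edge', [atz(c,p,33) for p in [(460,107),(492,127)]])
b=np.array([455,265,75]);u=np.array([np.cos(-.195),np.sin(-.195),0]);ax=-u*.766-np.array([0,0,.643])
print(proj(c,[b+ax*35,b-ax*35,b]))
E
```

```text
[516.5  12.6 389.1]
foot [array([522.4, 287.7]), array([508.6, 214.7]), array([389.2, 240.1])]
drum L R bottom [array([626.4,  58.5,  38. ]), array([612.8, -10.5,  38. ]), array([590.4,  30.4,  38. ])]
pivot [586.1 -29.9  44. ]
tab top [array([ 509.3, -152.4,   96. ]), array([ 525.1, -123.2,   96. ])]
tab bottom edge [array([ 519.4, -121.2,   33. ]), array([ 496.4, -149.8,   33. ])]
[[ 83.  277.6]
 [ 42.3 238.1]
 [ 64.1 259.4]]
```

```bash
python3 - <<'E'
from h import *
s=arm.observe(); cur=Ro.from_quat(s['tool_rot'])
R=mk(-11.5,-30,cur); z=R.as_matrix()[:,2]; print(z)
b=np.array([455.5,264.3,75]); T=b+z*23; print(T, T-z*110)
go(T-z*110,R=R)
E
```

```text
[-0.48996235  0.09968397 -0.8660254 ]
[444.2308659  266.59273125  55.08141571] [498.12672465 255.62749485 150.34421013]
turn [ 0.0022 -0.3335  0.009 ] shift [ 0.0454 -1.5684  0.6412] rows>= 7.0
```

Emit:
step_arm:
  targets:
    - [0,-0.08,0,0,-0.25,0,85]
    - [0,-0.15,0,0.05,-0.5,0,85]
    - [0,-0.23,0,0.05,-0.75,0.1,85]
    - [0,-0.3,0,0.05,-1,0.2,85]
    - [0,-0.333,0.01,0.05,-1,0.2,85]
    - [0,-0.333,0.01,0.05,-1,0.2,85]

```text
time: 4.95
tcp_pos: [484.9, 172.3, 210.9]
tool_rot: [0.959, -0.104, -0.263, -0.023]
force: [-0.2, -0.0, 0.2]
width: 85.4
```

```bash
python3 - <<'E'
from h import *
s=arm.observe(); print(s['tcp_pos'],s['qpos'],s['time'],s['force'])
R=mk(-11.5,-30,Ro.from_quat(s['tool_rot']))
go([498,255.6,150],R=R)
E
```

```text
[484.92505136 172.27103162 210.88627309] [ 0.46804125  0.42042452  0.06996683 -0.31999896 -1.65217678  0.93091386] 4.95 [-0.21059186 -0.0044383   0.19060006]
turn [ 0.0018  0.0067 -0.0103] shift [ 0.1757 -0.5657  0.3607] rows>= 3.0
```

Emit:
step_arm:
  targets:
    - [0,0,0,0.06,-0.2,0.1,85]
    - [0,0,0,0.12,-0.4,0.2,85]
    - [0,0.007,-0.01,0.175,-0.565,0.36,85]
    - [0,0.007,-0.01,0.175,-0.565,0.36,85]
    - [0,0.007,-0.01,0.175,-0.565,0.36,85]

```text
time: 5.37
tcp_pos: [497.0, 255.4, 155.5]
tool_rot: [0.963, -0.094, -0.252, -0.026]
force: [0.7, -0.4, 0.5]
width: 84.9
```

```bash
python3 - <<'E'
from h import *
s=arm.observe(); print(s['tcp_pos'],s['qpos'],s['time'],s['force'])
R=mk(-11.5,-30,Ro.from_quat(s['tool_rot']))
go([444.2,266.6,55.1],R=R)
im,d=arm.get_image('wrist'); save('w2',im)
E
```

```text
[497.03748109 255.41584824 155.51517899] [ 0.56967364  0.50111888  0.08934382 -0.34810591 -1.54440646  0.88332389] 5.3667 [ 0.68683174 -0.43729047  0.54491255]
turn [ 0.0003 -0.0073  0.0032] shift [ 0.0142 -0.003   0.76  ] rows>= 3.0
```

View pics/w2.png

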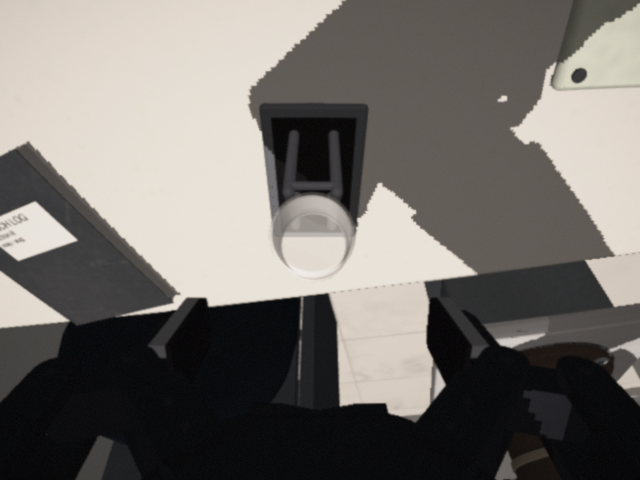

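Emit:
step_arm:
  targets:
    - [0,-0.007,0,0.005,0,0.2,85]
    - [0,-0.007,0.003,0.01,0,0.4,85]
    - [0,-0.007,0.003,0.014,0,0.55,85]
    - [0,-0.007,0.003,0.014,0,0.66,85]
    - [0,-0.007,0.003,0.014,0,0.76,85]
    - [0,-0.007,0.003,0.014,0,0.76,85]
    - [0,-0.007,0.003,0.014,0,0.76,85]

```text
time: 6.0
tcp_pos: [445.6, 265.3, 57.0]
tool_rot: [0.961, -0.097, -0.256, -0.027]
force: [-0.1, 0.2, 0.6]
width: 84.8
```

```bash
python3 - <<'E'
from h import *
s=arm.observe(); print(s['tcp_pos'],s['qpos'],s['time'],s['force'])
im,d=arm.get_image('wrist'); save('w3',im)
im,d=arm.get_image('scene'); save('s3',cv2.resize(im[250:420,190:420],None,fx=3,fy=3))
E
```

```text
[445.62321755 265.29182788  57.02883061] [ 0.61714196  0.54581964 -0.08689886 -0.38526086 -1.32916439  0.92055685] 6.0 [-0.07998536  0.19611056  0.5806802 ]
```

View pics/w3.png

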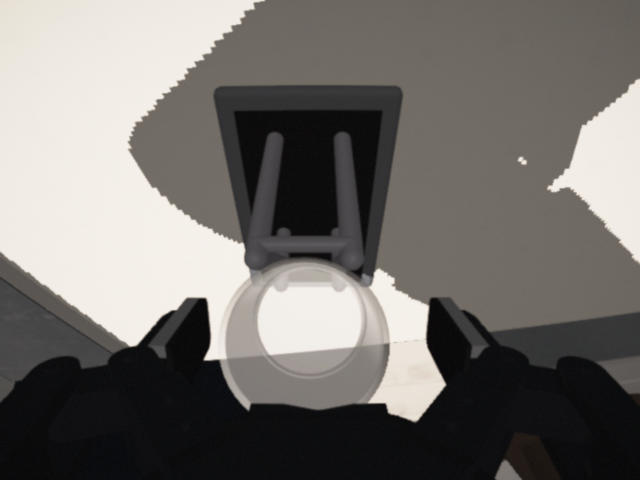

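View pics/s3.png

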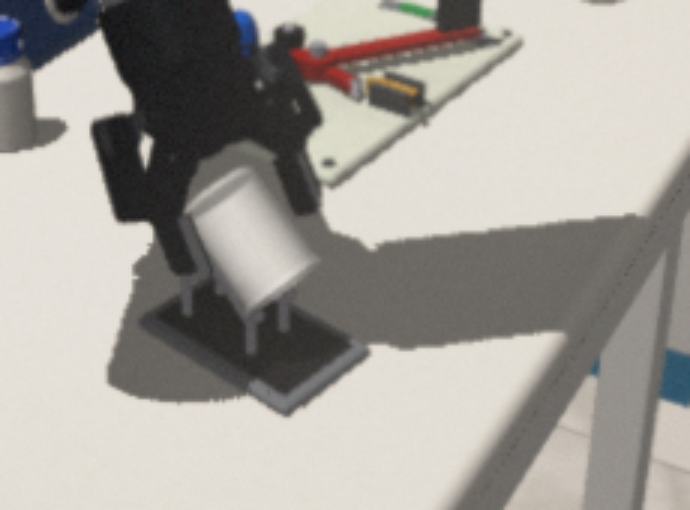

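Emit:
step_arm:
  targets:
    - [0,0,0,0,-0.022,0,85]
    - [0,0,0,0,-0.022,0,85]

```text
time: 6.27
tcp_pos: [446.8, 269.6, 56.7]
tool_rot: [0.961, -0.097, -0.256, -0.027]
force: [0.2, 0.3, -0.8]
width: 85.2
```

```bash
python3 - <<'E'
from h import *
s=arm.observe(); print(s['tcp_pos'],s['time'],s['force'])
im,d=arm.get_image('wrist'); save('w4',im)
E
```

```text
[446.75713139 269.64943305  56.73586481] 6.2667 [ 0.19591218  0.2522329  -0.80693875]
```

View pics/w4.png

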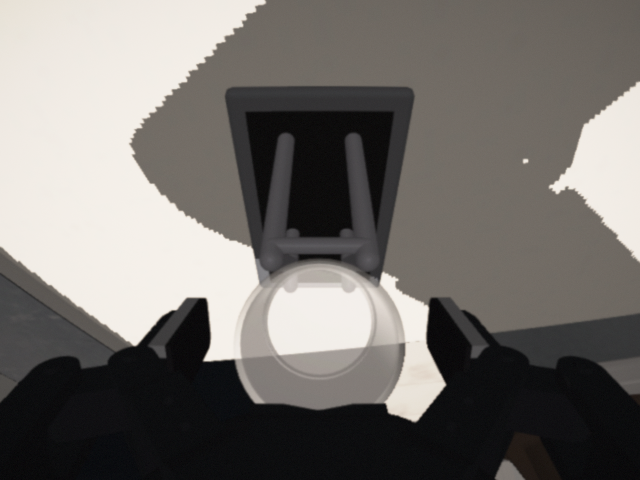

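Emit:
step_arm:
  targets:
    - [0,0,0,0,0,0,70]
    - [0,0,0,0,0,0,60]
    - [0,0,0,0,0,0,52]
    - [0,0,0,0,0,0,46]
    - [0,0,0,0,0,0,40]
    - [0,0,0,0,0,0,40]
    - [0,0,0,0,0,0,40]
    - [0,0,0,0,0,0,40]
  grip_force: 30

```text
time: 6.98
tcp_pos: [445.7, 269.3, 55.9]
tool_rot: [0.961, -0.097, -0.257, -0.027]
force: [-0.3, 0.5, 4.3]
width: 50.6
```

```bash
python3 - <<'E'
from h import *
s=arm.observe(); print(s['tcp_pos'],s['time'],s['force'])
im,d=arm.get_image('wrist'); save('w5',im)
im,d=arm.get_image('scene'); save('s5',cv2.resize(im[250:420,190:420],None,fx=3,fy=3))
E
```

```text
[445.74714619 269.25858643  55.8645395 ] 6.9833 [-0.32544089  0.46659339  4.28838838]
```

View pics/w5.png

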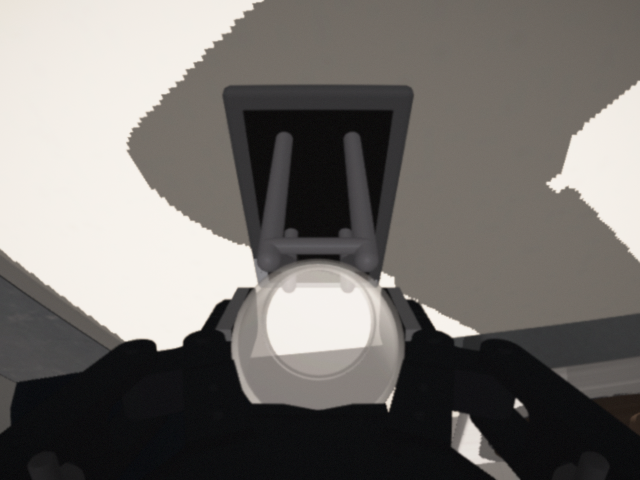

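View pics/s5.png

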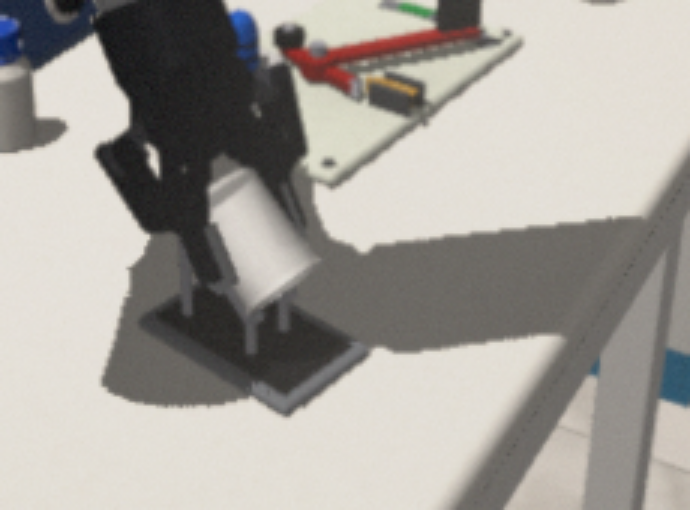

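```bash
python3 - <<'E'
from h import *
s=arm.observe(); p=s['tcp_pos']
go([p[0],p[1],p[2]+110],R=Ro.from_quat(s['tool_rot']))
E
```

```text
turn [0. 0. 0.] shift [-0.3662 -0.0013 -0.6353] rows>= 3.0
```

Emit:
step_arm:
  targets:
    - [0,0,0,-0.037,0,-0.064,40]
    - [0,0,0,-0.1,0,-0.17,40]
    - [0,0,0,-0.18,0,-0.32,40]
    - [0,0,0,-0.27,0,-0.48,40]
    - [0,0,0,-0.366,0,-0.635,40]
    - [0,0,0,-0.366,0,-0.635,40]

```text
time: 7.58
tcp_pos: [447.9, 269.5, 171.2]
tool_rot: [0.962, -0.096, -0.254, -0.028]
force: [1.0, -0.0, 0.2]
width: 50.5
```

```bash
python3 - <<'E'
from h import *
s=arm.observe(); print(s['tcp_pos'],s['time'],s['force'],s['width'],s['qpos'])
R=mk(10,20,Ro.from_quat(s['tool_rot'])); z=R.as_matrix()[:,2]
F=np.array([621,22.5,73])+21.8*z; print('final',F)
go(F+[0,0,75],R=R); go([520,170,190],R=R)
im,d=arm.get_image('wrist'); save('w6',im)
im,d=arm.get_image('scene'); save('s6',cv2.resize(im[200:420,160:420],None,fx=2.7,fy=2.7))
E
```

```text
[447.93831066 269.5271638  171.22287187] 7.5833 [ 1.02921317 -0.02395951  0.15387789] 50.52772874573072 [ 0.62234592  0.42614733  0.01220529 -0.37442293 -1.52466273  0.83752465]
final [628.34276514  23.79472761  52.51470087]
turn [-0.0245  0.5434 -0.245 ] shift [ 1.4484  1.3678 -0.4964] rows>= 8.0
turn [-0.0245  0.5434 -0.245 ] shift [ 0.4609  0.5538 -0.4093] rows>= 8.0
```

View pics/w6.png

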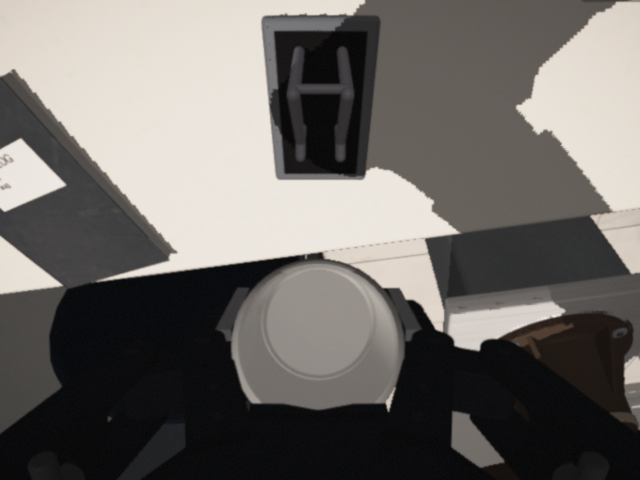

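View pics/s6.png

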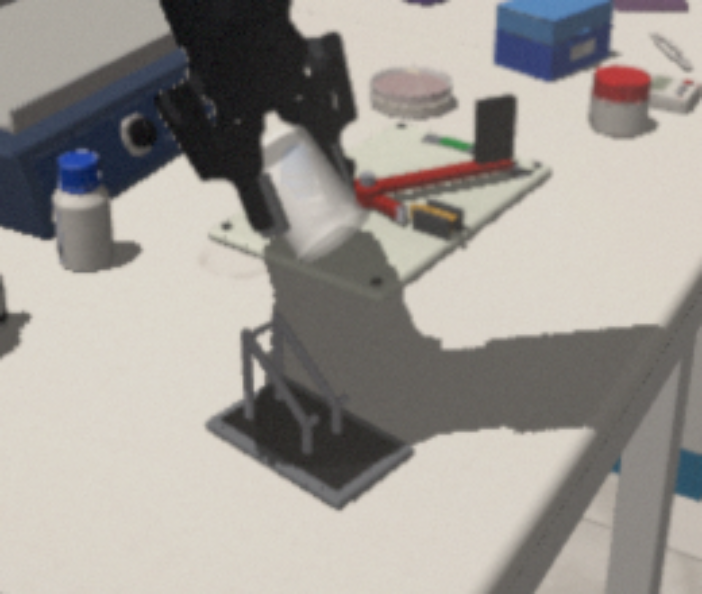

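```bash
cat >> h.py <<'E'
def bk(ang,zo,xo,s=None,r=27):
    "project beaker circles for given in-tool tilt (deg), offset"
    s=s or arm.observe(); c=cal('wrist'); M=Ro.from_quat(s['tool_rot']).as_matrix(); p=np.array(s['tcp_pos'])
    for sg in (1,):
        a=np.radians(ang); ax=M@np.array([np.sin(a),0,np.cos(a)]); ctr=p+M@np.array([xo,0,zo])
        e1=M[:,1]; e2=np.cross(ax,e1); t=np.linspace(0,2*np.pi,60)[:,None]
        out=[]
        for h,rr in ((-35,r),(35,r),(35,24),(-32,24)):
            P=proj(c,ctr+ax*h+rr*(np.cos(t)*e1+np.sin(t)*e2)); out.append(P)
            print(h,rr,'cols',P[:,0].min().round(),P[:,0].max().round(),'rows',P[:,1].min().round(),P[:,1].max().round())
        print('axis',ax,'ctr',ctr)
    return out
E
python3 - <<'E'
from h import *
np.set_printoptions(precision=3,suppress=True)
print(Ro.from_quat(arm.observe()['tool_rot']).as_matrix())
for a in (20,-20): o=bk(a,-21.8,0)
o=bk(-20,-21.8,0); im=cv2.imread('pics/w6.png')
for q,col in zip(o,[(0,0,255),(0,255,0),(255,255,0),(255,0,255)]): cv2.polylines(im,[q.round().astype(np.int32)],True,col,1)
cv2.imwrite('pics/w6o.png',im[220:420,180:460].repeat(2,0).repeat(2,1))
E
```

```text
[[ 0.85  -0.2   -0.487]
 [-0.172 -0.98   0.102]
 [-0.498 -0.003 -0.867]]
-35 27 cols 226.0 410.0 rows 371.0 463.0
35 27 cols 257.0 379.0 rows 220.0 313.0
35 24 cols 264.0 372.0 rows 226.0 309.0
-32 24 cols 238.0 398.0 rows 368.0 451.0
axis [-0.167  0.037 -0.985] ctr [456.618 266.864 185.962]
-35 27 cols 220.0 416.0 rows 257.0 453.0
35 27 cols 260.0 376.0 rows 261.0 378.0
35 24 cols 266.0 370.0 rows 268.0 372.0
-32 24 cols 233.0 403.0 rows 267.0 438.0
axis [-0.749  0.155 -0.645] ctr [456.618 266.864 185.962]
-35 27 cols 220.0 416.0 rows 257.0 453.0
35 27 cols 260.0 376.0 rows 261.0 378.0
35 24 cols 266.0 370.0 rows 268.0 372.0
-32 24 cols 233.0 403.0 rows 267.0 438.0
axis [-0.749  0.155 -0.645] ctr [456.618 266.864 185.962]
```

View pics/w6o.png

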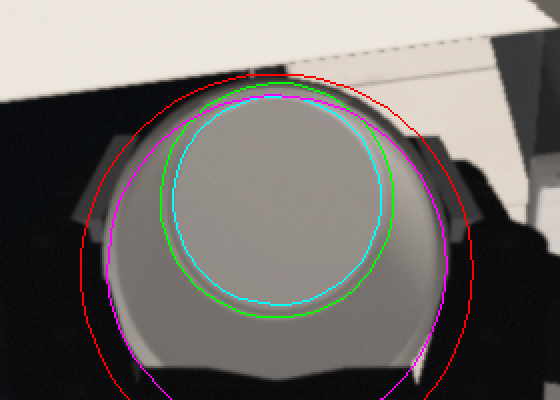

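Emit:
step_arm:
  targets:
    - [0,0.06,-0.03,0.05,0.05,-0.1,40]
    - [0,0.13,-0.06,0.15,0.15,-0.2,40]
    - [0,0.2,-0.09,0.25,0.25,-0.3,40]
    - [-0.01,0.27,-0.12,0.4,0.4,-0.4,40]
    - [-0.01,0.34,-0.15,0.55,0.5,-0.45,40]
    - [-0.02,0.41,-0.18,0.7,0.65,-0.45,40]
    - [-0.02,0.48,-0.21,0.8,0.75,-0.45,40]
    - [-0.0245,0.543,-0.245,0.9,0.85,-0.45,40]
    - [-0.0245,0.543,-0.245,0.9,0.85,-0.45,40]
    - [-0.0245,0.543,-0.245,0.9,0.85,-0.45,40]

```text
time: 8.52
tcp_pos: [563.0, 109.9, 152.5]
tool_rot: [0.983, 0.085, 0.165, -0.012]
force: [0.1, 1.6, -0.1]
width: 50.9
```

```bash
python3 - <<'E'
from h import *
s=arm.observe(); print(s['tcp_pos'],s['time'],s['force'],s['width'],s['qpos'])
R=mk(10,20,Ro.from_quat(s['tool_rot'])); print(R.as_matrix())
go([628.3,23.8,127.5],R=R)
E
```

```text
[562.96933961 109.93887537 152.49739909] 8.5167 [ 0.14162571  1.59258848 -0.07625175] 50.89521621801817 [ 0.6177994   0.08219291 -0.72280931  0.31515869 -0.4867592   0.86786795]
[[ 9.25416578e-01  1.73648178e-01  3.36824089e-01]
 [ 1.63175911e-01 -9.84807753e-01  5.93911746e-02]
 [ 3.42020143e-01 -6.93889390e-18 -9.39692621e-01]]
turn [ 0.0036  0.0108 -0.0001] shift [0.257  0.6396 0.2685] rows>= 3.0
```

Emit:
step_arm:
  targets:
    - [0,0,0,0.08,0.2,0.05,40]
    - [0,0.01,0,0.17,0.4,0.12,40]
    - [0.004,0.011,0,0.257,0.64,0.2,40]
    - [0.004,0.011,0,0.257,0.64,0.268,40]
    - [0.004,0.011,0,0.257,0.64,0.268,40]
    - [0.004,0.011,0,0.257,0.64,0.268,40]

```text
time: 9.02
tcp_pos: [633.9, 27.9, 130.9]
tool_rot: [0.981, 0.085, 0.176, -0.017]
force: [-0.4, 0.5, -1.2]
width: 50.6
```

```bash
python3 - <<'E'
from h import *
s=arm.observe(); print(s['tcp_pos'],s['time'],s['force'],s['width'],s['qpos'])
go([628.3,23.8,127.5],R=mk(10,20,Ro.from_quat(s['tool_rot'])))
im,d=arm.get_image('wrist'); save('w7',im)
im,d=arm.get_image('scene'); save('s7',cv2.resize(im[180:330,220:420],None,fx=4,fy=4))
im,d=arm.get_image('top'); save('t7',cv2.resize(im[170:330,220:400],None,fx=3.5,fy=3.5))
E
```

```text
[633.86566818  27.88038788 130.89349439] 9.0167 [-0.35801491  0.49001481 -1.17936276] 50.64071607962732 [ 0.39054556  0.20247232 -0.58900732  0.16834668 -0.43641936  1.21312592]
turn [-0.0024 -0.0039 -0.0013] shift [-0.0465  0.0205  0.0068] rows>= 1.0
```

View pics/w7.png

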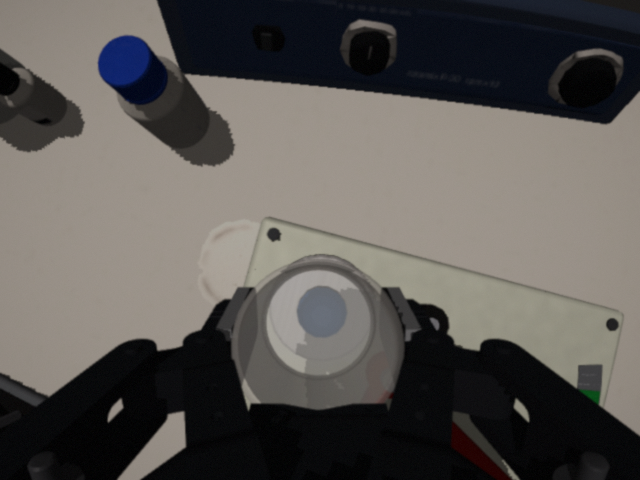

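View pics/s7.png

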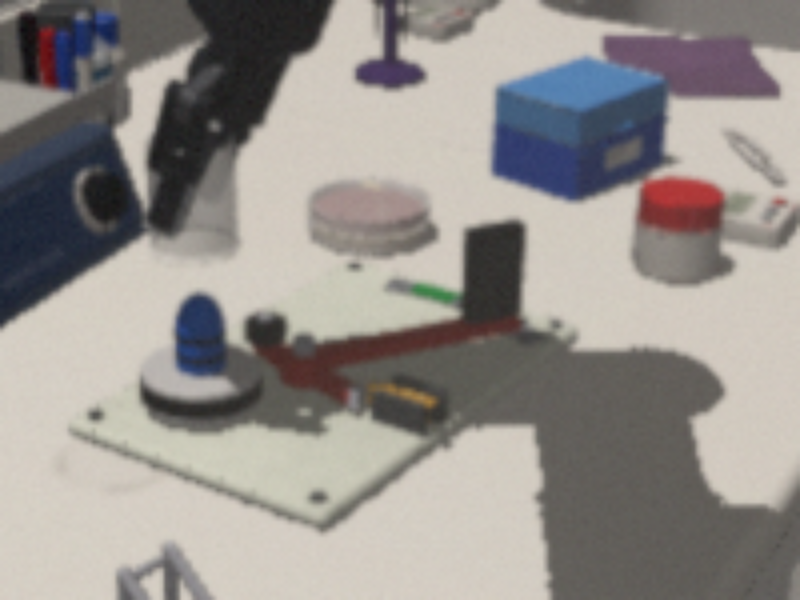

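```bash
python3 - <<'E'
from h import *
np.set_printoptions(precision=1,suppress=True)
s=arm.observe()
o=bk(-20,-21.8,0); c=cal('wrist'); print('cam',-c[2].T@c[3])
print('peg tip/ drum nominal proj',proj(c,[[621,22.5,83],[621,22.5,66],[621,22.5,38]]))
t=np.linspace(0,2*np.pi,60)
im=cv2.imread('pics/w7.png')
C=lambda z,r:proj(c,np.c_[621+r*np.cos(t),22.5+r*np.sin(t),0*t+z])
for q,col in zip(o+[C(38,36),C(66,15)],[(0,0,255),(0,255,0),(255,255,0),(255,0,255),(0,128,255),(255,0,0)]): cv2.polylines(im,[q.round().astype(np.int32)],True,col,1)
cv2.imwrite('pics/w7o.png',cv2.resize(im[220:420,180:460],None,fx=2.8,fy=2.8))
E
```

```text
-35 27 cols 217.0 415.0 rows 258.0 457.0
35 27 cols 258.0 376.0 rows 262.0 380.0
35 24 cols 265.0 369.0 rows 269.0 374.0
-32 24 cols 231.0 402.0 rows 269.0 441.0
axis [ 0.  0. -1.] ctr [625.9  27.6 152.5]
cam [648.9  30.5 289.7]
peg tip/ drum nominal proj [[325.2 323.6]
 [324.8 319.6]
 [324.3 314.2]]
```

View pics/w7o.png

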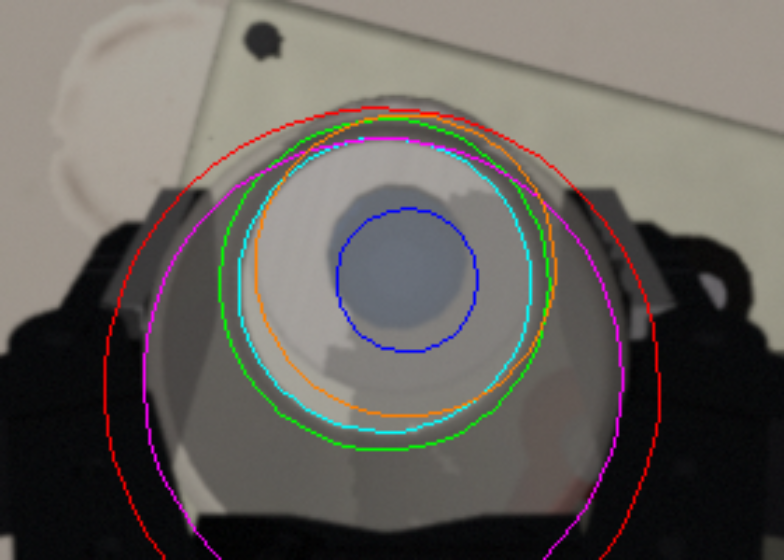

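View pics/t7.png

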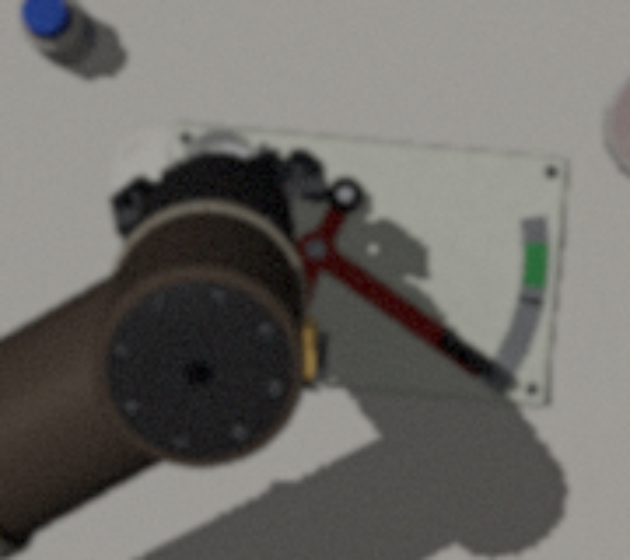

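```bash
python3 - <<'E'
from h import *
s=arm.observe(); print(s['tcp_pos'])
R=mk(10,20,Ro.from_quat(s['tool_rot']))
go([632.3,26,100],R=R)
E
```

```text
[633.39316644  29.04414841 132.12592755]
turn [-0.0031 -0.0054  0.0005] shift [-0.085   0.0196  0.1968] rows>= 1.0
```

Emit:
step_arm:
  targets:
    - [0,0,0,-0.03,0.02,0.07,40]
    - [0,0,0,-0.06,0.02,0.13,40]
    - [0,0,0,-0.085,0.02,0.195,40]
    - [0,0,0,-0.085,0.02,0.195,40]

```text
time: 9.5
tcp_pos: [630.8, 25.5, 98.5]
tool_rot: [0.98, 0.087, 0.176, -0.018]
force: [-0.3, -1.1, -2.2]
width: 50.6
```

```bash
python3 - <<'E'
from h import *
np.set_printoptions(precision=1,suppress=True)
s=arm.observe(); print(s['tcp_pos'],s['force'])
im,d=arm.get_image('wrist'); save('w8',im)
o=bk(-20,-21.8,0,s); c=cal('wrist')
t=np.linspace(0,2*np.pi,60)
im=cv2.imread('pics/w8.png')
C=lambda z,r:proj(c,np.c_[626+r*np.cos(t),24.5+r*np.sin(t),0*t+z])
for q,col in zip(o[1:3]+[C(38,36),C(66,15)],[(0,255,0),(255,255,0),(0,128,255),(255,0,0)]): cv2.polylines(im,[q.round().astype(np.int32)],True,col,1)
cv2.imwrite('pics/w8o.png',cv2.resize(im[220:420,180:460],None,fx=2.8,fy=2.8))
E
```

```text
[630.8  25.5  98.5] [-0.3 -1.1 -2.2]
-35 27 cols 218.0 414.0 rows 260.0 457.0
35 27 cols 258.0 375.0 rows 264.0 381.0
35 24 cols 265.0 369.0 rows 270.0 374.0
-32 24 cols 231.0 401.0 rows 271.0 442.0
axis [ 0.  0. -1.] ctr [623.3  24.1 118.9]
```

View pics/w8o.png

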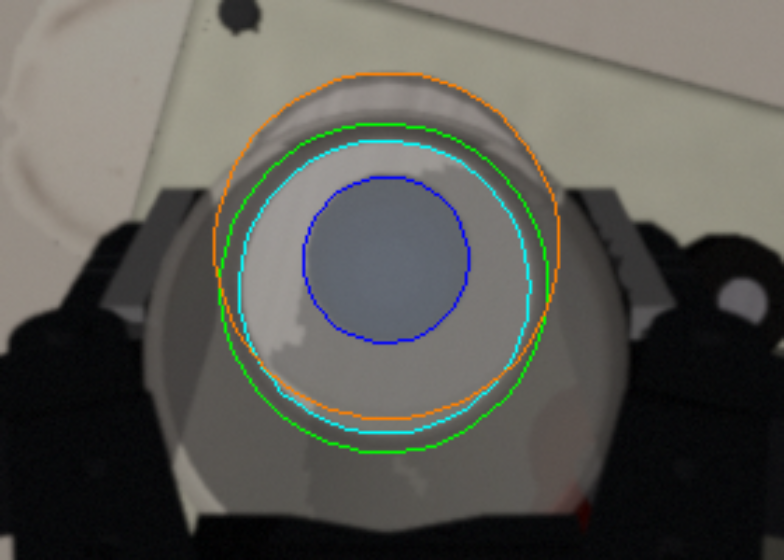

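```bash
python3 - <<'E'
from h import *
s=arm.observe(); print(s['tcp_pos'])
go([633.3,25.8,55],R=Ro.from_quat(s['tool_rot']))
go([633.3,25.8,51],R=Ro.from_quat(s['tool_rot']))
E
```

```text
[631.3808246   25.59322637  99.47323876]
turn [0. 0. 0.] shift [-0.0913  0.0021  0.2824] rows>= 2.0
turn [0. 0. 0.] shift [-0.1006  0.0022  0.3073] rows>= 2.0
```

Emit:
step_arm:
  targets:
    - [0,0,0,-0.01,0,0.06,40]
    - [0,0,0,-0.03,0,0.12,40]
    - [0,0,0,-0.05,0,0.17,40]
    - [0,0,0,-0.07,0,0.22,40]
    - [0,0,0,-0.085,0,0.26,40]
    - [0,0,0,-0.091,0,0.28,40]
    - [0,0,0,-0.091,0,0.28,40]

```text
time: 10.13
tcp_pos: [634.0, 25.7, 55.9]
tool_rot: [0.98, 0.087, 0.177, -0.018]
force: [-0.4, 0.6, -0.9]
width: 50.8
```

```bash
python3 - <<'E'
from h import *
np.set_printoptions(precision=1,suppress=True)
s=arm.observe(); print(s['tcp_pos'],s['force'],s['width'])
im,d=arm.get_image('wrist'); save('w9',im)
im,d=arm.get_image('scene'); save('s9',cv2.resize(im[210:330,230:390],None,fx=5,fy=5))
E
```

```text
[634.   25.7  55.9] [-0.4  0.6 -0.9] 50.769305246395234
```

View pics/s9.png

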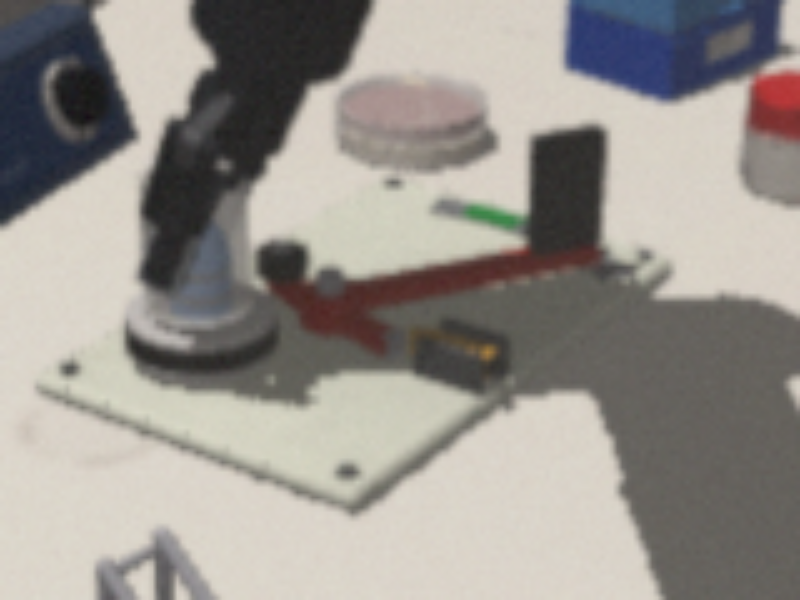

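View pics/w9.png

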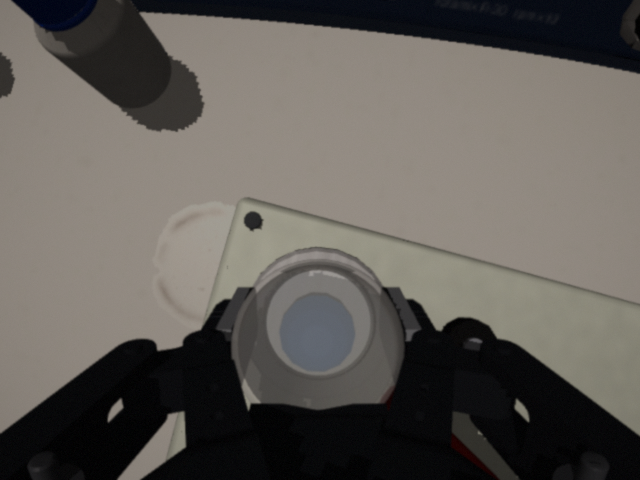

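Emit:
step_arm:
  targets:
    - [0,0,0,-0.002,0,0.006,40]
    - [0,0,0,-0.005,0,0.0125,40]
    - [0,0,0,-0.005,0,0.0125,40]

```text
time: 10.48
tcp_pos: [634.7, 25.7, 54.7]
tool_rot: [0.98, 0.086, 0.178, -0.018]
force: [-3.1, 1.7, 6.1]
width: 50.9
```

Emit:
step_arm:
  targets:
    - [0,0,0,-0.002,0,0.006,40]
    - [0,0,0,-0.005,0,0.0125,40]
    - [0,0,0,-0.005,0,0.0125,40]

```text
time: 10.73
tcp_pos: [635.2, 25.7, 54.4]
tool_rot: [0.98, 0.086, 0.179, -0.018]
force: [-10.3, -0.3, 20.1]
width: 50.9
```

Emit:
step_arm:
  targets:
    - [0,0,0,0.004,0,-0.011,40]
    - [0,0,0,0.004,0,-0.011,40]

```text
time: 10.9
tcp_pos: [634.7, 25.6, 54.7]
tool_rot: [0.98, 0.086, 0.178, -0.018]
force: [-3.6, 0.3, 7.6]
width: 50.8
```

Emit:
step_arm:
  targets:
    - [0,0,0,0,0,0,54]
    - [0,0,0,0,0,0,58]
    - [0,0,0,0,0,0,64]
    - [0,0,0,0,0,0,70]
    - [0,0,0,0,0,0,70]
    - [0,0,0,0,0,0,70]

```text
time: 11.4
tcp_pos: [633.8, 25.3, 53.0]
tool_rot: [0.98, 0.086, 0.177, -0.018]
force: [0.1, 0.7, 0.1]
width: 69.9
```

```bash
python3 - <<'E'
from h import *
np.set_printoptions(precision=1,suppress=True)
s=arm.observe(); print(s['tcp_pos'],s['force'],s['width'])
im,d=arm.get_image('wrist'); save('w10',im)
im,d=arm.get_image('scene'); save('s10',cv2.resize(im[210:330,230:390],None,fx=5,fy=5))
E
```

```text
[633.8  25.3  53. ] [0.1 0.7 0.1] 69.85556810280325
```

View pics/s10.png

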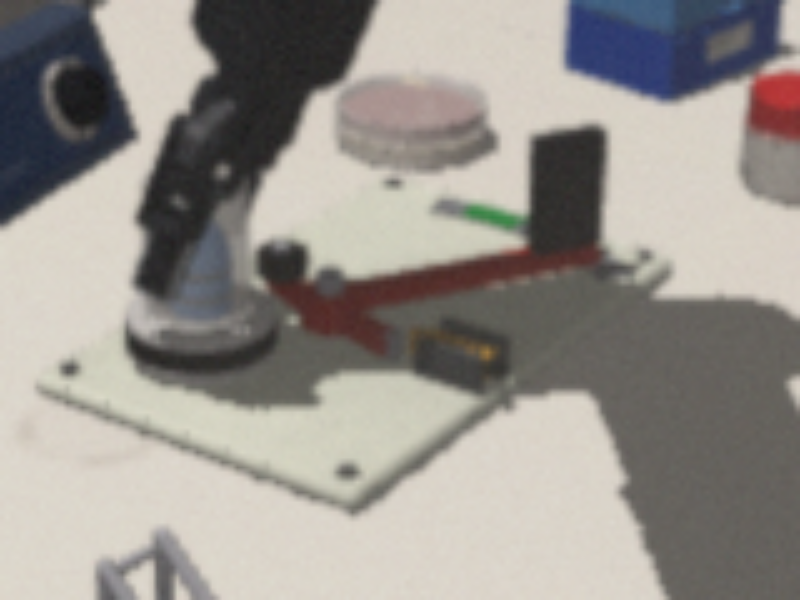

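View pics/w10.png

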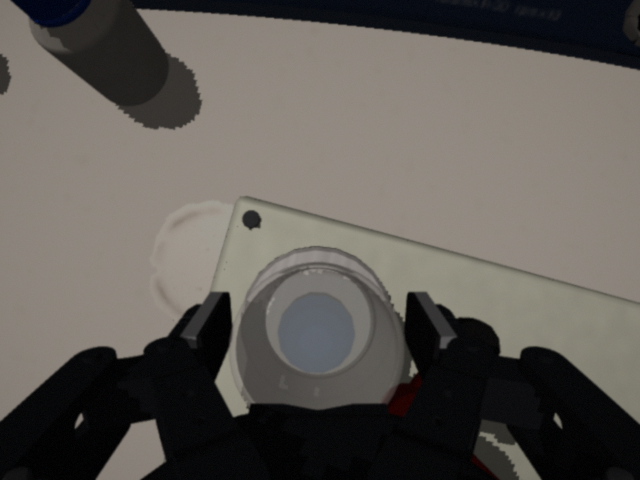

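Emit:
step_arm:
  targets:
    - [0,0,0,0,0,-0.03,76]
    - [0,0,0,0,0,-0.1,78]
    - [0,0,0,0,0,-0.2,78]
    - [0,0,0,0,0,-0.35,78]
    - [0,0,0,0,0,-0.55,78]
    - [0,0,0,0,0,-0.8,78]
    - [0,0,0,0,0,-1,78]
    - [0,0,0,0,0,-1,78]

```text
time: 12.17
tcp_pos: [583.7, 16.5, 201.1]
tool_rot: [0.979, 0.087, 0.182, -0.019]
force: [0.8, 0.3, -0.2]
width: 78.1
```

```bash
python3 - <<'E'
from h import *
np.set_printoptions(precision=1,suppress=True)
s=arm.observe(); print(s['tcp_pos'],s['force'],s['width'],s['qpos'])
im,d=arm.get_image('wrist'); save('w11',im)
im,d=arm.get_image('scene'); save('s11',cv2.resize(im[210:330,230:390],None,fx=5,fy=5))
E
```

```text
[583.7  16.5 201.1] [ 0.8  0.3 -0.2] 78.11371115364207 [ 0.4  0.  -0.6  0.1 -0.6  1.2]
```

View pics/s11.png

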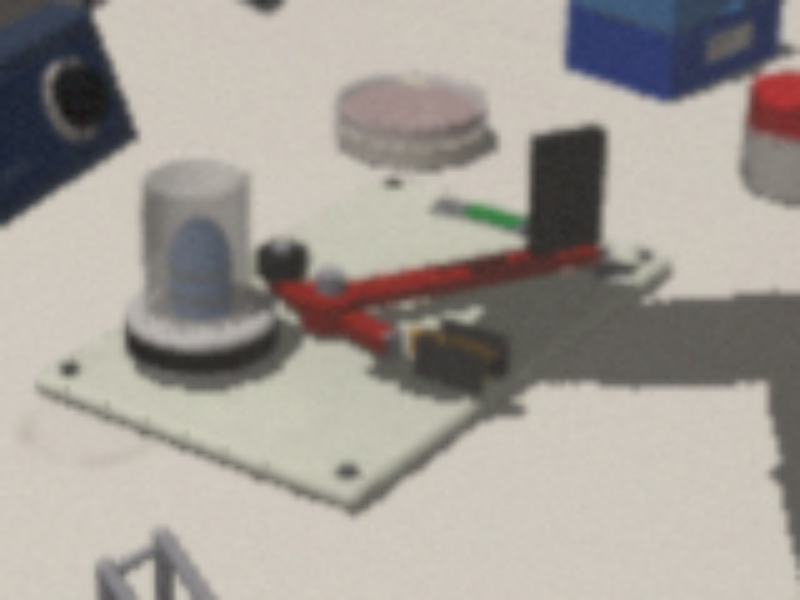

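View pics/w11.png

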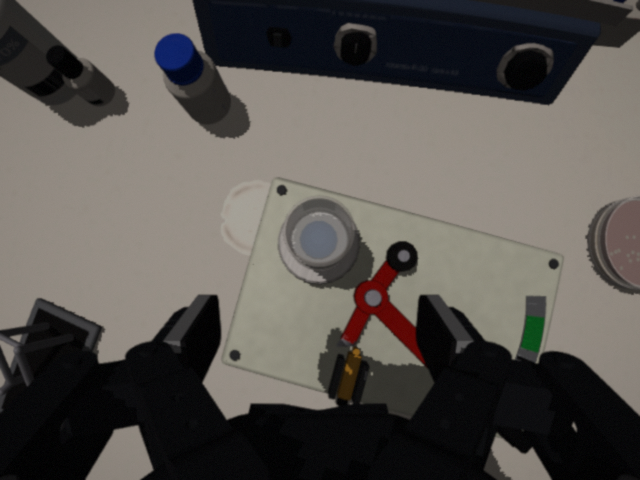

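```bash
python3 - <<'E'
from h import *
np.set_printoptions(precision=3,suppress=True)
s=arm.observe(); c=cal('wrist')
print('pivot',atz(c,(374,298),44))
R=mk(-36,0,Ro.from_quat(s['tool_rot'])); print(R.as_matrix())
go([484,-113,180],R=R)
E
```

```text
pivot [584.588 -30.298  44.   ]
[[ 0.809 -0.588  0.   ]
 [-0.588 -0.809 -0.   ]
 [ 0.     0.    -1.   ]]
turn [-0.096 -0.216  0.506] shift [-0.783  0.732 -0.187] rows>= 8.0
```

Emit:
step_arm:
  targets:
    - [-0.01,-0.03,0.06,-0.08,0.05,-0.02,60]
    - [-0.02,-0.06,0.13,-0.15,0.12,-0.04,40]
    - [-0.03,-0.09,0.19,-0.25,0.2,-0.06,20]
    - [-0.05,-0.11,0.26,-0.4,0.35,-0.1,0]
    - [-0.06,-0.14,0.32,-0.5,0.45,-0.12,0]
    - [-0.07,-0.17,0.39,-0.6,0.55,-0.15,0]
    - [-0.09,-0.2,0.46,-0.7,0.65,-0.17,0]
    - [-0.096,-0.216,0.506,-0.783,0.732,-0.187,0]
    - [-0.096,-0.216,0.506,-0.783,0.732,-0.187,0]
    - [-0.096,-0.216,0.506,-0.783,0.732,-0.187,0]

```text
time: 13.1
tcp_pos: [483.1, -114.0, 177.0]
tool_rot: [0.951, -0.31, -0.003, 0.002]
force: [-0.2, 0.3, -0.3]
width: 0.3
```

```bash
python3 - <<'E'
from h import *
np.set_printoptions(precision=3,suppress=True)
s=arm.observe(); print(s['tcp_pos'],s['force'],s['width'],s['qpos'],s['time'])
im,d=arm.get_image('wrist'); save('w12',im)
c=cal('wrist')
print(proj(c,[[587,-27.5,44],[510,-132,96],[586,-30,44]]))
go([484,-113,55],R=mk(-36,0,Ro.from_quat(s['tool_rot'])))
E
```

```text
[ 483.1   -114.     177.006] [-0.175  0.294 -0.33 ] 0.29821003097596305 [ 0.166  0.112 -0.449  0.001 -1.016  0.774] 13.1
[[145.451 187.219]
 [317.407 199.024]
 [148.695 186.307]]
turn [ 0.003  0.002 -0.   ] shift [ 0.003 -0.01   0.816] rows>= 3.0
```

View pics/w12.png

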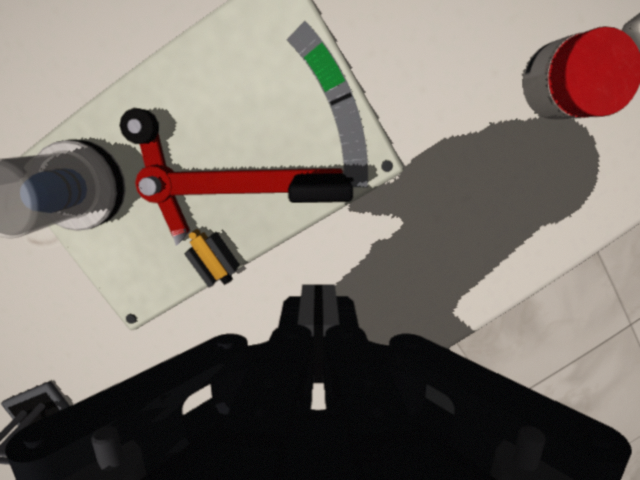

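Emit:
step_arm:
  targets:
    - [0,0,0,0,0,0.2,0]
    - [0,0,0,0,0,0.4,0]
    - [0,0,0,0,0,0.6,0]
    - [0,0,0,0,0,0.72,0]
    - [0,0,0,0,0,0.81,0]
    - [0,0,0,0,0,0.81,0]

```text
time: 13.65
tcp_pos: [481.2, -113.1, 54.1]
tool_rot: [0.951, -0.308, -0.004, 0.003]
force: [0.1, -0.2, 1.0]
width: 0.3
```

```bash
python3 - <<'E'
from h import *
np.set_printoptions(precision=3,suppress=True)
s=arm.observe(); print(s['tcp_pos'],s['force'],s['width'],s['qpos'],s['time'])
cur=Ro.from_quat(s['tool_rot']); p=s['tcp_pos']; P=np.array([586.5,-29]); f0=np.radians(-126.3)
for th in [-.1,0,.1,.2,.3,.4,.48,.52,.56]:
    f=f0+th; e=np.array([np.cos(f),np.sin(f)]);t=np.array([-e[1],e[0]])
    q=P+130*e-17*t; R=mk(np.degrees(np.arctan2(t[1],t[0])),0,cur)
    print(th,np.round((cur.inv()*R).as_rotvec()/(np.pi/2),3),np.round(cur.inv().apply([q[0]-p[0],q[1]-p[1],55-p[2]])/150,3),q)
im,d=arm.get_image('wrist'); save('w13',im)
E
```

```text
[ 481.158 -113.141   54.112] [ 0.107 -0.246  0.991] 0.27698633797551975 [ 0.169  0.264 -0.599  0.002 -0.716  0.774] 13.65
-0.1 [0.005 0.003 0.068] [ 0.035 -0.017 -0.006] [ 486.836 -114.182]
0 [0.005 0.003 0.004] [ 0.121 -0.    -0.007] [ 495.838 -123.706]
0.1 [ 0.004  0.004 -0.059] [ 0.208  0.007 -0.007] [ 505.745 -132.284]
0.2 [ 0.004  0.004 -0.123] [ 0.295  0.006 -0.007] [ 516.46 -139.83]
0.3 [ 0.004  0.004 -0.187] [ 0.382 -0.004 -0.008] [ 527.874 -146.269]
0.4 [ 0.004  0.004 -0.25 ] [ 0.467 -0.022 -0.009] [ 539.875 -151.536]
0.48 [ 0.004  0.004 -0.301] [ 0.534 -0.043 -0.009] [ 549.816 -154.87 ]
0.52 [ 0.004  0.005 -0.327] [ 0.567 -0.056 -0.009] [ 554.879 -156.236]
0.56 [ 0.004  0.005 -0.352] [ 0.599 -0.069 -0.01 ] [ 559.992 -157.399]
```

View pics/w13.png

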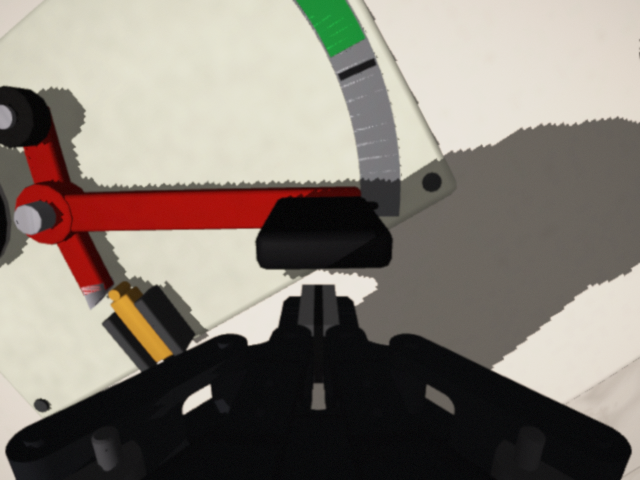

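Emit:
step_arm:
  targets:
    - [0,0,0,0.04,0,0,0]
    - [0,0,0,0.08,0,0,0]
    - [0,0,0,0.12,0,0,0]
    - [0,0,-0.03,0.165,0,0,0]
    - [0,0,-0.06,0.208,0.007,0,0]
    - [0,0,-0.09,0.25,0.007,0,0]
    - [0,0,-0.12,0.295,0.006,0,0]
    - [0,0,-0.12,0.295,0.006,0,0]

```text
time: 14.37
tcp_pos: [519.1, -140.8, 57.5]
tool_rot: [0.976, -0.218, -0.002, 0.001]
force: [-3.9, 4.3, 3.0]
width: -0.2
```

```bash
python3 - <<'E'
from h import *
np.set_printoptions(precision=3,suppress=True)
s=arm.observe(); print(s['tcp_pos'],s['force'],s['width'],s['qpos'],s['time'])
im,d=arm.get_image('wrist'); save('w14',im)
cur=Ro.from_quat(s['tool_rot']); p=s['tcp_pos']; P=np.array([586.5,-29]); f0=np.radians(-126.3)
for th in [.2,.3,.4,.48,.52,.56]:
    f=f0+th; e=np.array([np.cos(f),np.sin(f)]);t=np.array([-e[1],e[0]])
    q=P+130*e-17*t; R=mk(np.degrees(np.arctan2(t[1],t[0])),0,cur)
    print(th,np.round((cur.inv()*R).as_rotvec()/(np.pi/2),3),np.round(cur.inv().apply([q[0]-p[0],q[1]-p[1],55-p[2]])/150,3),q)
E
```

```text
[ 519.073 -140.793   57.526] [-3.915  4.321  3.004] -0.20122983762874416 [ 0.101  0.318 -0.505  0.002 -0.752  1.03 ] 14.3667
0.2 [ 0.002  0.002 -0.003] [-0.018  0.002  0.017] [ 516.46 -139.83]
0.3 [ 0.002  0.002 -0.067] [0.069 0.008 0.017] [ 527.874 -146.269]
0.4 [ 0.002  0.002 -0.131] [0.156 0.006 0.016] [ 539.875 -151.536]
0.48 [ 0.002  0.002 -0.181] [ 0.225 -0.002  0.016] [ 549.816 -154.87 ]
0.52 [ 0.002  0.002 -0.207] [ 0.26  -0.008  0.016] [ 554.879 -156.236]
0.56 [ 0.002  0.002 -0.232] [ 0.294 -0.016  0.016] [ 559.992 -157.399]
```

View pics/w14.png

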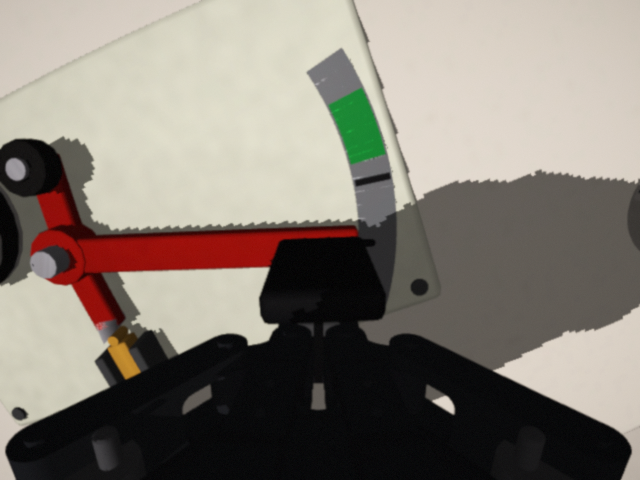

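Emit:
step_arm:
  targets:
    - [0,0,-0.03,0.04,0.004,0,0]
    - [0,0,-0.067,0.08,0.008,0,0]
    - [0,0,-0.1,0.12,0.007,0,0]
    - [0,0,-0.13,0.165,0.006,0,0]
    - [0,0,-0.16,0.2,0.002,0,0]
    - [0,0,-0.18,0.23,-0.002,0,0]
    - [0,0,-0.207,0.265,-0.008,0,0]
    - [0,0,-0.232,0.295,-0.016,0,0]
    - [0,0,-0.232,0.295,-0.016,0,0]
    - [0,0,-0.232,0.295,-0.016,0,0]
    - [0,0,-0.232,0.295,-0.016,0,0]

```text
time: 15.33
tcp_pos: [557.9, -157.1, 57.2]
tool_rot: [0.999, -0.039, -0.003, 0.001]
force: [-6.8, 4.3, 5.3]
width: -0.3
```

```bash
python3 - <<'E'
from h import *
np.set_printoptions(precision=3,suppress=True)
s=arm.observe(); print(s['tcp_pos'],s['force'],s['width'],s['qpos'],s['time'])
im,d=arm.get_image('wrist'); save('w15',im)
im,d=arm.get_image('scene'); save('s15',cv2.resize(im[210:330,230:390],None,fx=5,fy=5))
E
```

```text
[ 557.933 -157.095   57.214] [-6.751  4.271  5.273] -0.2949447345992546 [ 0.064  0.376 -0.41   0.002 -0.791  1.427] 15.3333
```

View pics/w15.png

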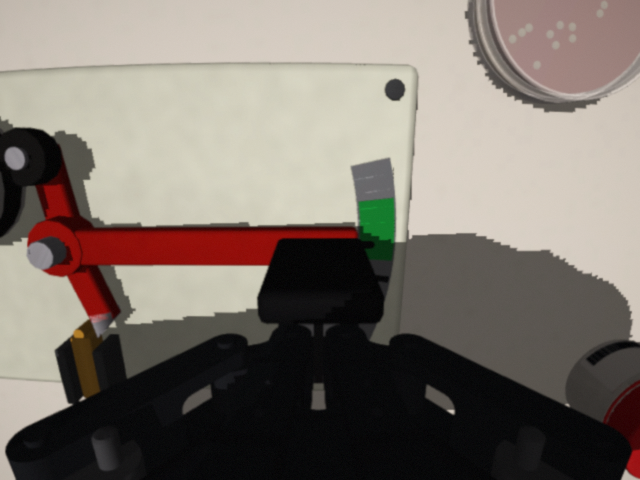

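View pics/s15.png

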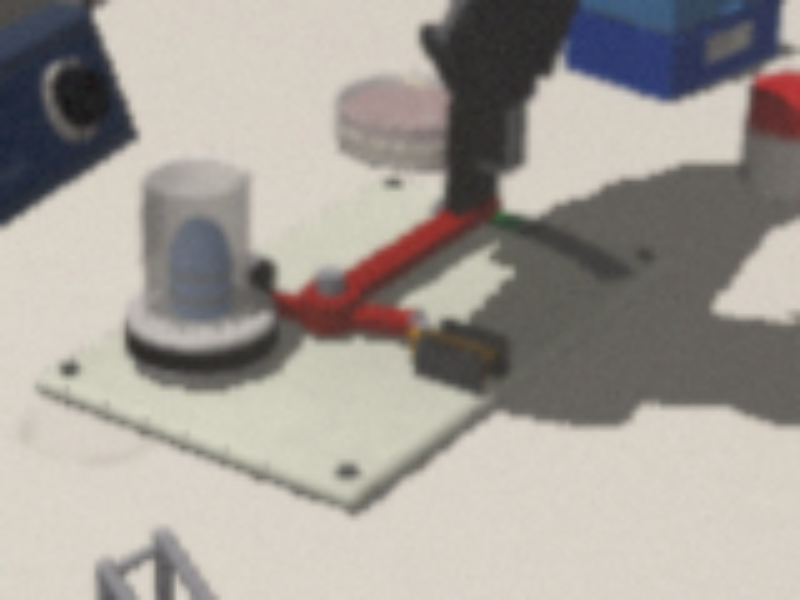

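Emit:
step_arm:
  targets:
    - [0,0,-0.015,0.02,0,0,0]
    - [0,0,-0.025,0.035,0,0,0]
    - [0,0,-0.025,0.035,0,0,0]
    - [0,0,-0.025,0.035,0,0,0]
    - [0,0,-0.025,0.035,0,0,0]
    - [0,0,-0.025,0.035,0,0,0]

```text
time: 15.93
tcp_pos: [562.7, -158.0, 57.2]
tool_rot: [1.0, -0.02, -0.003, 0.001]
force: [-8.1, 1.1, 6.1]
width: -0.1
```

```bash
python3 - <<'E'
from h import *
np.set_printoptions(precision=3,suppress=True)
s=arm.observe(); print(s['tcp_pos'],s['force'],s['qd'],s['time'])
im,d=arm.get_image('wrist'); save('w16',im)
im,d=arm.get_image('scene'); save('s16',cv2.resize(im[210:330,230:390],None,fx=5,fy=5))
s=arm.observe(); print(s['tcp_pos'],s['force'],s['time'])
E
```

```text
[ 562.712 -157.971   57.222] [-8.092  1.096  6.142] [ 0.001 -0.001 -0.001 -0.     0.001 -0.   ] 15.9333
[ 562.682 -157.971   57.205] [-7.767  1.369  5.073] 16.0333
```

View pics/w16.png

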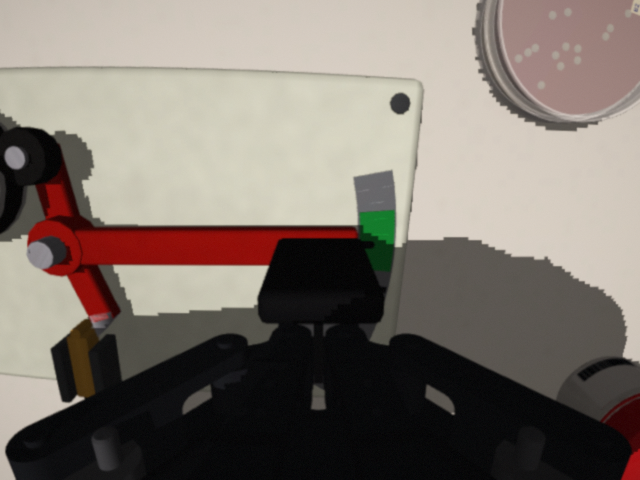

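View pics/s16.png

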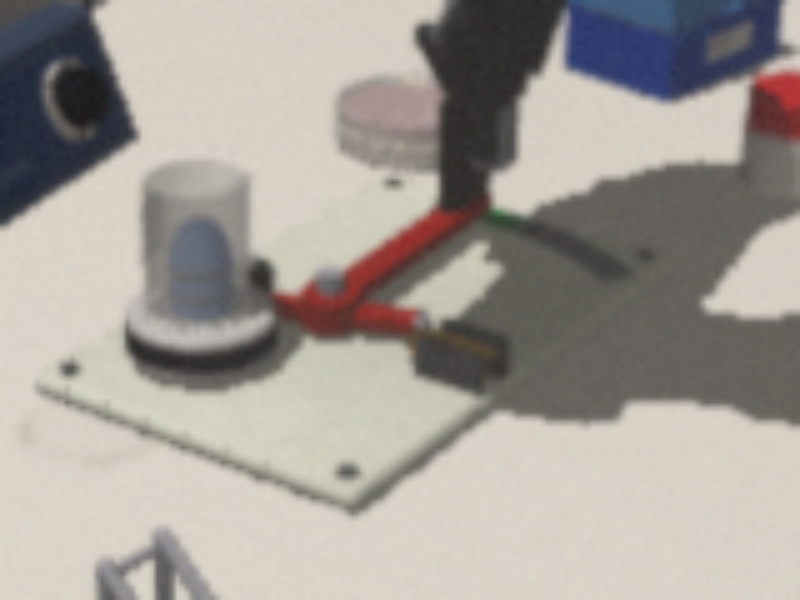

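The pointer (row 244) is in the middle of the green band (rows 210–271). The arm is still, pushing with about 8 N, and the beaker is upright on the drum with the robot well clear of it.

```bash
python3 -c "
from station import arm
print(arm.finish_job()); s=arm.observe(); print(s['tcp_pos'],s['force'],s['time'])"
```

```text
the job is handed in; nothing more can be done
None
the job is handed in; nothing more can be done
```

The job is handed in: the beaker is upside down over the peg and let go, and the tensioner arm is being held in the green band. The hand-in gave no verdict.

**What I did:**
- **Beaker:** I gripped it across its diameter, turned it mouth-down and lowered it until the rim touched the drum. I eased the contact force from about 20 N to about 8 N, opened the fingers and backed off along the tool.
- **Tensioner:** I pushed the thumb tab round its arc with the closed fingers, past the click mark and into the band, and kept pressing.

**Last checks before hand-in (t ≈ 16 s of 54 s):**
- **Pointer:** it stood near the middle of the green band in the wrist picture, at about 0.55 rad by eye. The joint angle itself cannot be read directly.
- **Force and motion:** the push on the tab was about 8 N and the joint speeds were about zero. There was also about 5–6 N upward on the tool, probably friction against the tab.
- **Beaker:** in the scene picture it stood upright with its rim on the drum, centred on the peg and clear of the robot.
- **Jar, bottle and timer:** I never touched them. I did not measure their positions again at the end.

**One disagreement:** the cameras and the robot's own position readings differed by about 3–5 mm at the rest and the peg. I corrected for this using the beaker and peg seen together in the wrist picture.

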